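# Tip the abrasive roll into its cradle and close the keeper

### The arm

A 6-joint arm with a two-finger parallel gripper is mounted at the origin on the work surface. World frame = base frame: x ahead of the robot, y to its left, z up, the work surface at z = 0. Lengths are in m, angles in rad, forces in N, time in s.
With the tool pointing down it reaches from about 0.35 to 0.725 m from the base axis. Payload 6 kg.
Tool frame: the origin (TCP) lies midway between the tips of the shut fingers; the grasp point (between the pads) lies 19 mm behind it; z points along the fingers, y is the line along which they close (so a half turn about z gives the same grasp; the last joint's range is limited). The gripper opens to 85 mm and grips with 20 to 120 N. Pads are 22 mm wide; open, the fingers measure 114 mm over their backs; the gripper's body (76 mm by 85 mm) begins 54 mm behind the grasp point. The pads swing forward as they close: fully open they stand 13 mm farther back than shut.
Start: joints at [1.541, 0.04, 0.085, 0, -1.615, -0.334], TCP at [0.213, 0.561, 0.198] pointing down, gripper open.
Joint ranges: [-2.56, 2.56], [-1.29, 2.01], [-1.08, 1.49], [-3.29, 1.98], [-2.81, -0.18], [-2.99, 2.99]. Speed limits (rad/s): [2.57, 2.57, 3.01, 3.14, 3.14, 3.14].

### API

Orientations are given as a rotation vector (axis times angle).
In Python, from rig import r, vision, look_for, cut_out gives the robot as it stands.
- The arm moves only by the shell command python3 -m handwheel 'ROWS' [OPENING] [FORCE]. ROWS is JSON, one flat list of numbers, 6 for each row, row after row: the shift along the tool's x, y, z each as a share of 0.5 m, from -1 to 1, then the turn, a rotation vector about the tool's x, y, z each as a share of 120 degrees, from -1 to 1. A call has exactly 5 rows; each row is the pose to reach, as a shift and turn from the pose commanded when the call began, along the tool's axes at that moment; what a row does not reach only later rows make up. A row lasts 1/8 s, in which the tool goes at most 62.5 mm and 10.7 degrees, less where a joint would pass 70% of its speed; a pose out of reach is approached as far as the arm can. A call with a number of a shift or a turn outside -1 to 1 is refused whole. A call with a gripper value outside its range is refused whole. OPENING is the opening, from 0 (shut) to 1 (fully open), set as the call begins (- or left out, the last holds). The fingers move at their own pace and stop on an object; FORCE is the grip in N (left out, the last holds). Time passes only in rows, so rows that repeat a pose let the fingers close, or fill a call up. It gives the time, the measured TCP pose, the force, the opening and the grip force at its end, in the units of the state.
- r.get_state(): the state, without advancing time (a new reading comes with each control period).
- vision.camera(name): name is "scene" or "top" or "wrist"; returns (picture, depth): 400x640x3 uint8, blue, green, red; 400x640 float32, m along the optical axis (not along the pixel's ray), 0 where there is no reading.
- vision.calibration(name): a dict with "fx", "fy", "cx", "cy" (pixels), "pose" (4x4, takes a point from camera to world coordinates). Camera axes: x right, y up, looking along -z (the intrinsics and any distortion apply to the point x, -y, -z); pixel columns grow to the right and rows downward; lengths in m; the calibration is good to about 2 mm. The wrist camera is an equidistant fisheye: a pixel r from the principal point sees the ray r / f radians off the axis. A picture is of the moment at which its call begins: read the wrist's pose just before it. calibration takes no time and is no camera call; for the wrist camera it gives the pose at the moment of the call.
- r.sign_off(): hands the job in; it is judged then, once.
Trained networks look in the newest picture that a camera, given by its name, has taken for a name from the list of things; names that differ only in an ending like _2 or _b are one class to them, and where a whole thing is asked for, a point or a joint stands for the part that bears it (a point fixed in the world has none). Each returns a list of dicts, best first, with "score" (0 to 1); they miss things now and then, are a little off and sometimes report something else, mostly with a low value. They report only what shows in the picture. A call takes as long as a camera call. They do not tell look-alikes from the thing itself.
- look_for(camera, target): "centre" ([x, y, z] in m, in world coordinates, good to about 4 mm: the middle of the surface that is visible of it).
- cut_out(camera, target): "pixels" (400x640 bool, what is visible of it).
The state is a dict: "time_s": time; "joints": joint angles; "qd": joint speeds; "tau": joint torques, N m; "tool_pos": TCP position; "tcp_rot": TCP orientation; "wrist_force": force on the tool from outside, world axes, zero at the start; "moment": the same for the moment, N m; "gripper_width": finger opening in m; "grasp_force": force on a finger pad.
Only numpy, scipy, OpenCV 4.12 (cv2) and the standard library are available. Lean on these libraries where they do the work, as an engineer would, in place of code of your own. Each camera call takes 0.05 s, during which the arm holds its last target. There are 200 camera calls.

### The job

Load the roll cradle by pushing only. Push the standing brown abrasive roll over, towards the middle of the blue trough, so that it lies on its side in the trough; then push the yellow keeper arm over, towards the robot's side, until it is fully down across the roll. Do not lift or carry the roll, and leave the dark grey roll standing and the things around the cradle where they are.

Things in the scene. Friction and masses are not known exactly. Their poses are not given: they have to be found in the camera images.
- cradle: Blue steel trough fixed to the bench, 380 mm long (its y), 100 mm wide over its 30 mm high walls, 90 mm inside; floor 6 mm thick, end lips 14 mm high. Origin: centre of its underside; -x faces the robot within 0.35 rad. A roll stands near each end, about 125 mm from the origin along +y or -y (which is where varies); the empty bay between, marked by two white lines, is for the brown roll.
- brown_roll: Brown abrasive roll, a solid cylinder 80 mm in diameter, 120 mm high, 0.35 to 0.7 kg, pale paper band round its middle; stands on end on the trough floor, top 126 mm above the bench. Origin: centre of the end it stands on; z along its axis, up at the start. A level push near its top (1 to 3 N) tips it over its lower rim; past 0.59 rad it falls away from the push.
- brown_roll_centre (a point): Middle of the brown roll, half way along its axis.
- grey_roll: Dark grey roll of the same size, also with a paper band, standing at the other end of the trough: leave it standing. Origin: centre of the end it stands on; z up.
- keeper (a joint): Angle of the yellow keeper arm (30 mm wide, 8 mm thick, hinge along the trough's y). 0 = upright, negative = leaning back from the trough (starts at -0.45 to -0.05), positive = swung over it towards its -x side; 1.57 = level across the trough, its stop, 6 mm above a lying roll. Stiff hinge (0.09 N m): stays where it is left. Push the red bar at its end along its arc.
- keeper_hinge (a point): On the keeper's hinge axis, mid-length of the trough: 62 mm from the cradle's origin along its +x, 96 mm above the bench, between two thin posts 106 mm high outside the +x wall.
- keeper_bar (a point): Centre of the red cross bar at the end of the keeper arm, 105 mm from the hinge axis; the bar has a diameter of 14 mm and is 70 mm long, parallel to the trough.
- tin: Bystander: paint tin with an orange label, diameter 74 mm, height 100 mm; origin at the centre of its underside.
- jar: Bystander: amber jar with a black cap, diameter 60 mm, height 85 mm; origin at the centre of its underside.
- discs: Bystander: stack of dark grinding discs, diameter 115 mm, height 30 mm; origin at the centre of its underside.
- tape: Bystander: yellow roll of tape lying flat, diameter 100 mm, height 25 mm; origin at the centre of its underside.
- scraper: Bystander: spatula-shaped scraper, 200 mm long, lying flat; its x axis runs along it.
There are look-alikes about, which are no part of the job. What is shaped like the brown_roll but pink is not meant. What is shaped like the grey_roll but pink is not meant.

How it is judged:
By the outcome, as a careful person would: the job done as asked, in the order asked, and still so for the second after the job is handed in, with the robot touching nothing.
It also fails if it takes over 48 s, if anything falls off the work surface, if the arm or the gripper's body presses on something with over 40 N, if the wrist force passes 120 N, or if a joint passes its speed limit or range.

## Working session

There is one attempt and no reset: what is moved stays moved. The work goes in short steps, Python scripts to look and compute and a shell command to move; the robot and the scene stay as the last step left them, time stands still between calls to the robot, and variables do not carry over. Pictures are saved under pics/ and viewed, at most 10 in all, crops included, and the job is handed in when it is done.

```bash
ls; mkdir -p pics; python3 - <<'E'
from rig import r, vision, look_for, cut_out
import cv2, numpy as np
s=r.get_state(); print(s['time_s'],s['tool_pos'],s['tcp_rot'],s['gripper_width'])
for c in ['scene','top']:
    p,d=vision.camera(c); cv2.imwrite(f'pics/{c}0.png',p)
    for t in ['cradle','brown_roll','grey_roll','keeper','keeper_bar','tin','jar','discs','tape','scraper']:
        print(c,t,[(np.round(o['centre'],3).tolist(),round(o['score'],2)) for o in look_for(c,t)])
E
```

```text
pics
0.0 [0.21329586 0.56039979 0.19656391] [ 3.08803380e+00 -5.67923108e-01 -2.83610362e-04] 0.08565548487179808
scene cradle [([0.571, 0.035, 0.008], 0.58)]
scene brown_roll [([0.597, -0.274, 0.099], 0.92), ([0.769, -0.053, 0.116], 0.65), ([0.755, 0.101, 0.034], 0.61)]
scene grey_roll [([0.532, 0.151, 0.116], 0.76), ([0.378, 0.143, 0.107], 0.59)]
scene keeper [([0.629, 0.05, 0.189], 0.85)]
scene keeper_bar [([0.631, 0.049, 0.187], 0.76), ([0.596, -0.09, 0.112], 0.26)]
scene tin [([0.458, 0.424, 0.08], 0.66)]
scene jar [([0.578, -0.462, 0.057], 0.65), ([0.596, -0.089, 0.11], 0.42), ([0.758, -0.194, 0.025], 0.4), ([0.755, 0.099, 0.032], 0.3)]
scene discs [([0.753, 0.102, 0.032], 0.66)]
scene tape [([0.758, -0.195, 0.024], 0.82)]
scene scraper [([0.364, -0.454, 0.002], 0.9)]
top cradle [([0.548, 0.034, 0.005], 0.95)]
top brown_roll [([0.733, -0.063, 0.118], 0.8), ([0.575, -0.276, 0.124], 0.72), ([0.572, -0.092, 0.128], 0.67)]
top grey_roll [([0.362, 0.138, 0.123], 0.76), ([0.504, 0.143, 0.124], 0.75)]
top keeper [([0.624, 0.045, 0.184], 0.62)]
top keeper_bar [([0.618, 0.046, 0.186], 0.63)]
top tin [([0.434, 0.412, 0.098], 0.62)]
top jar [([0.56, -0.456, 0.082], 0.61)]
top discs [([0.739, 0.1, 0.032], 0.97)]
top tape [([0.752, -0.193, 0.024], 0.68)]
top scraper [([0.356, -0.453, 0.004], 0.8)]
```

View pics/scene0.png

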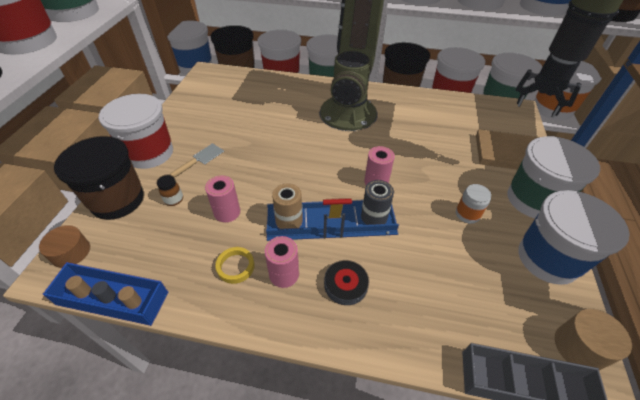

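View pics/top0.png

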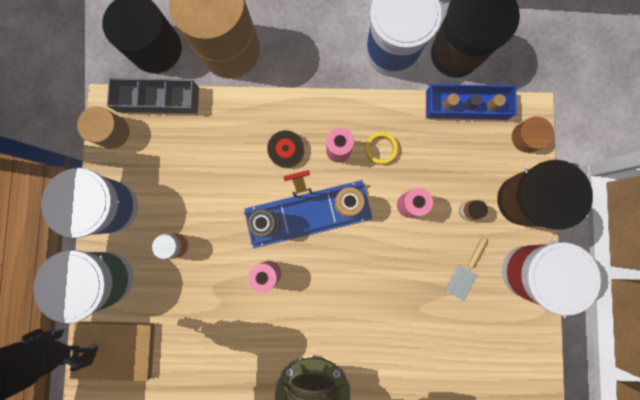

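The trough holds brown at scene (288,206), top (349,201), and grey at (377,203), top (261,222). The pink cylinders at scene (223,198), (282,262) and (380,167) are look-alikes. I'll confirm in one crop and measure precisely.

```bash
cat > h.py <<'E'
from rig import r, vision, look_for, cut_out
import cv2, numpy as np
from scipy.spatial.transform import Rotation as R
from scipy.optimize import least_squares
def cloud(c,d):
    k=vision.calibration(c); v,u=np.mgrid[0:400,0:640]
    P=np.stack([(u-k['cx'])/k['fx']*d,-(v-k['cy'])/k['fy']*d,-d,np.ones_like(d)],-1)@np.array(k['pose']).T
    P=P[...,:3]; P[d<=0]=np.nan
    return P
def circ(p):
    return least_squares(lambda q:np.hypot(*(p-q).T)-.040,p.mean(0),loss='soft_l1',f_scale=.002).x
def local(o,yaw,pts):
    d=np.atleast_2d(pts)-o; c,s=np.cos(yaw),np.sin(yaw)
    return np.c_[d[:,0]*c+d[:,1]*s,-d[:,0]*s+d[:,1]*c,d[:,2]]
E
python3 - <<'E'
from h import *
p,d=vision.camera('top'); P=cloud('top',d)
print({k:v for k,v in vision.calibration('top').items() if k!='pose'})
cv2.imwrite('pics/crop.png',cv2.resize(p[150:270,220:390],None,fx=4.5,fy=4.5,interpolation=cv2.INTER_CUBIC))
C={}
for n,g in [('brown',(.57,-.09)),('grey',(.504,.143))]:
    m=(np.hypot(P[...,0]-g[0],P[...,1]-g[1])<.06)&(abs(P[...,2]-.126)<.012)
    q=P[m]; e=cv2.minEnclosingCircle(q[:,:2].astype(np.float32)); C[n]=np.array(e[0])
    print(n,m.sum(),np.median(q[:,2]),e)
m=(P[...,0]>.55)&(P[...,0]<.72)&(abs(P[...,1]-.045)<.06)&(P[...,2]>.12)
q=P[m]; print('keeper',len(q)); b=q[q[:,2]>.17]; print('bar',b.mean(0),b.min(0),b.max(0))
# cradle outline: blue pixels rect
hsv=cv2.cvtColor(p,cv2.COLOR_BGR2HSV); bl=(abs(hsv[...,0].astype(int)-113)<12)&(hsv[...,1]>120)&(P[...,2]<.045)&(abs(P[...,1])<.35)&(P[...,0]<.7)&(P[...,0]>.4)
for lo,hi in[(.024,.04)]:
    w=P[bl&(P[...,2]>lo)&(P[...,2]<hi)]; print(len(w),cv2.minAreaRect(w[:,:2].astype(np.float32)))
w=P[bl]; print(len(w),cv2.minAreaRect(w[:,:2].astype(np.float32)))
E
```

```text
{'fx': 376.5135666821743, 'fy': 376.5135666821743, 'cx': 321.60743284983477, 'cy': 198.32601309523446}
brown 639 0.12678511618919464 ((0.5735847353935242, -0.09313377737998962), 0.03989284113049507)
grey 647 0.12677134631175813 ((0.5079678297042847, 0.1524035483598709), 0.0398968830704689)
keeper 271
bar [0.629635   0.05094716 0.19726358] [0.61742693 0.01803321 0.17023327] [0.64695859 0.08586919 0.20639468]
255 ((0.5421591997146606, 0.027450650930404663), (0.10001532733440399, 0.366190105676651), 14.84947681427002)
1776 ((0.5426812171936035, 0.02714727818965912), (0.12082487344741821, 0.37201011180877686), 14.73945426940918)
```

View pics/crop.png

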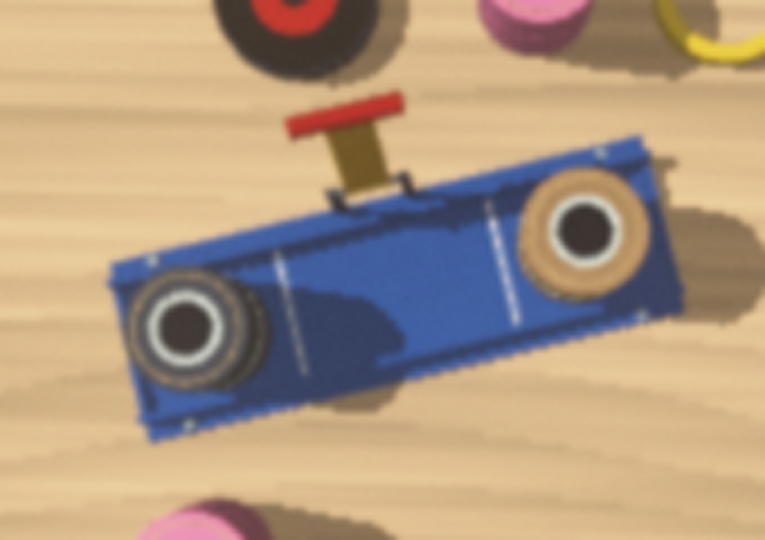

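Crop confirms: the brown roll stands at the right (crop 584,230), grey at the left (185,328), keeper leaning back at (345,115), white lines at x≈505 and 290. Cradle origin is about (0.541, 0.029) with yaw 0.26; the keeper bar measures ≈ -0.28 rad, z 0.197, which matches the given sizes.

```bash
cat >> h.py <<'E'
O=np.array([.5413,.0290,0]); YAW=.261
def rows(*pts,s=None):
    """cradle-frame TCP targets -> row values for tool with x=-y', y=-x', z=down"""
    s=s or r.get_state(); T=R.from_rotvec(s['tcp_rot'])
    G=R.from_euler('z',YAW)*R.from_matrix(np.array([[0,-1,0],[-1,0,0],[0,0,-1.]]))
    Q=R.from_euler('z',YAW)
    print('t',round(s['time_s'],2),'now',local(O,YAW,s['tool_pos']).round(4),'F',np.round(s['wrist_force'],1))
    for p in pts:
        print(p,(T.inv().apply(O+Q.apply(p)-s['tool_pos'])/.5).round(3),((T.inv()*G).as_rotvec()/np.radians(120)).round(3))
E
python3 - <<'E'
from h import *
rows((0,-.205,.27),(0,-.205,.11))
E
```

```text
t 1.15 now [[-0.1795  0.5983  0.1976]] F [ 0.1 -0.9 -0. ]
(0, -0.205, 0.27) [ 1.231  1.093 -0.145] [ 0.    -0.     0.452]
(0, -0.205, 0.11) [1.231 1.093 0.175] [ 0.    -0.     0.452]
```

```bash
python3 -m handwheel '[0.615,0.547,-0.145,0,0,0.452, 0.615,0.547,-0.145,0,0,0.452, 0.615,0.547,-0.145,0,0,0.452, 0.615,0.547,-0.145,0,0,0.452, 0.615,0.547,-0.145,0,0,0.452]' 0; python3 - <<'E'
from h import *
rows((0,-.205,.27),(0,-.205,.11))
E
```

```text
time_s: 1.78
tool_pos: [0.3561, 0.2859, 0.2525]
tcp_rot: [-2.494, 1.909, 0.0]
wrist_force: [0.9, -0.1, 0.7]
gripper_width: -0.0001
grasp_force: 0.0
t 1.77 now [[-0.1126  0.296   0.2525]] F [ 0.9 -0.1  0.7]
(0, -0.205, 0.27) [ 1.003 -0.222 -0.035] [-0.     0.     0.001]
(0, -0.205, 0.11) [ 1.003 -0.222  0.285] [-0.     0.     0.001]
```

```bash
python3 -m handwheel '[1,-0.222,-0.035,0,0,0, 1,-0.222,-0.035,0,0,0, 1,-0.222,-0.035,0,0,0, 1,-0.222,-0.035,0,0,0, 1,-0.222,-0.035,0,0,0]'; python3 -m handwheel '[0.4,-0.1,0,0,0,0, 0.4,-0.1,0,0,0,0, 0.4,-0.1,0,0,0,0, 0.4,-0.1,0,0,0,0, 0.4,-0.1,0,0,0,0]';python3 - <<'E'
from h import *
rows((0,-.208,.27),(0,-.208,.11))
E
```

```text
time_s: 2.4
tool_pos: [0.5027, 0.0098, 0.263]
tcp_rot: [-2.499, 1.902, -0.001]
wrist_force: [0.8, 0.3, 0.6]
gripper_width: -0.0
grasp_force: 0.0
time_s: 3.02
tool_pos: [0.6036, -0.169, 0.2612]
tcp_rot: [2.496, -1.905, -0.002]
wrist_force: [-0.0, 0.6, 0.3]
gripper_width: -0.0002
grasp_force: 0.0
t 3.02 now [[ 0.0091 -0.2074  0.2612]] F [-0.   0.6  0.3]
(0, -0.208, 0.27) [ 0.001  0.018 -0.018] [0.001 0.    0.003]
(0, -0.208, 0.11) [0.001 0.018 0.302] [0.001 0.    0.003]
```

```bash
python3 -m handwheel '[0,0.018,0.1,0,0,0, 0,0.018,0.2,0,0,0, 0,0.018,0.302,0,0,0, 0,0.018,0.302,0,0,0, -0.03,0.018,0.302,0,0,0]'; python3 - <<'E'
from h import *
rows((0,-.208,.11))
E
```

```text
time_s: 3.65
tool_pos: [0.5917, -0.1556, 0.1145]
tcp_rot: [-2.499, 1.903, -0.005]
wrist_force: [0.0, 0.3, 2.0]
gripper_width: 0.0002
grasp_force: 0.0
t 3.65 now [[ 0.001  -0.1914  0.1145]] F [0.  0.3 2. ]
(0, -0.208, 0.11) [0.033 0.002 0.009] [-0.001 -0.001  0.004]
```

```bash
python3 -m handwheel '[-0.016,0,0.008,0,0,0, -0.032,0,0.008,0,0,0, -0.048,0,0.008,0,0,0, -0.064,0,0.008,0,0,0, -0.08,0,0.008,0,0,0]'; python3 - <<'E'
from h import *
rows((0,-.12,.11))
p,d=vision.camera('scene'); cv2.imwrite('pics/s1.png',cv2.resize(p[110:290,200:440],None,fx=3.3,fy=3.3))
E
```

```text
time_s: 4.28
tool_pos: [0.58, -0.1165, 0.1076]
tcp_rot: [2.5, -1.903, 0.0]
wrist_force: [0.3, -0.2, 1.0]
gripper_width: -0.0003
grasp_force: 0.0
t 4.28 now [[-1.000e-04 -1.506e-01  1.076e-01]] F [ 0.3 -0.2  1. ]
(0, -0.12, 0.11) [-0.061 -0.001 -0.005] [ 0.    -0.     0.004]
```

View pics/s1.png

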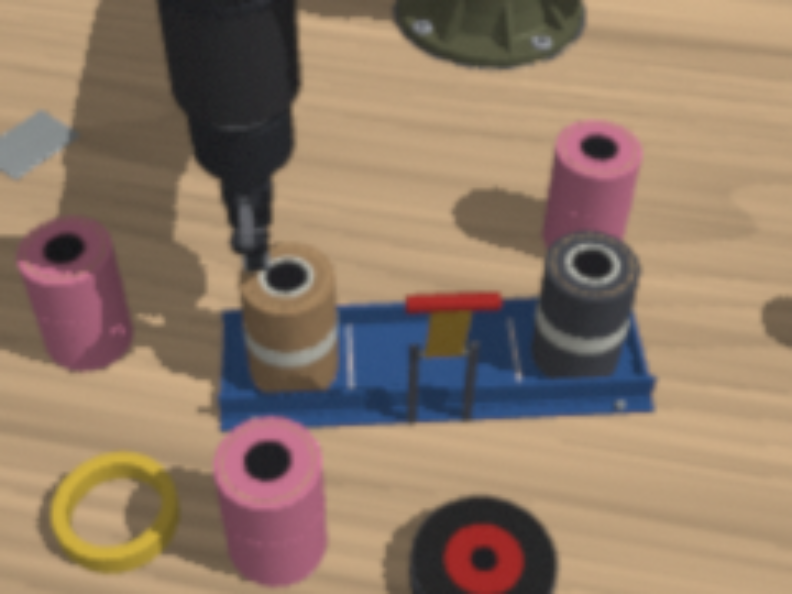

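The finger has just reached the brown roll's top rim (255,265); everything else is undisturbed. Continue pushing.

```bash
python3 -m handwheel '[-0.016,0,-0.005,0,0,0, -0.032,0,-0.005,0,0,0, -0.048,0,-0.005,0,0,0, -0.064,0,-0.005,0,0,0, -0.076,0,-0.005,0,0,0]'; python3 - <<'E'
from h import *
rows((0,-.12,.11))
p,d=vision.camera('scene'); cv2.imwrite('pics/s2.png',cv2.resize(p[110:290,200:440],None,fx=3.3,fy=3.3))
E
```

```text
time_s: 4.95
tool_pos: [0.5699, -0.0798, 0.11]
tcp_rot: [2.5, -1.902, 0.0]
wrist_force: [-0.1, -0.1, -0.2]
gripper_width: -0.0
grasp_force: 0.0
t 4.95 now [[-0.0005 -0.1125  0.11  ]] F [-0.1 -0.1 -0.2]
(0, -0.12, 0.11) [ 0.015 -0.001 -0.   ] [ 0.    -0.     0.004]
```

View pics/s2.png

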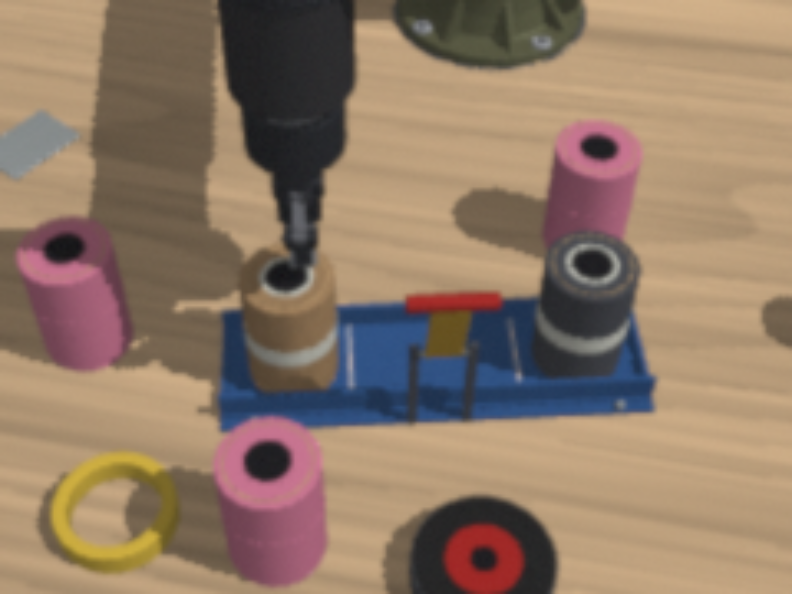

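The finger tip shows over the roll's top (297,268) with the roll still upright and no force, so it isn't where the state says. I'll measure the tip in the images.

```bash
python3 - <<'E'
from h import *
for c in('scene','top'):
    p,d=vision.camera(c); P=cloud(c,d); L=local(O,YAW,P.reshape(-1,3)).reshape(P.shape)
    m=(abs(L[...,0])<.08)&(abs(L[...,1]+.11)<.09)&(L[...,2]>.115)&(L[...,2]<.3)
    # dark pixels
    m&=(p.max(-1)<90)
    for lo in np.arange(.115,.3,.015):
        k=m&(L[...,2]>=lo)&(L[...,2]<lo+.015)
        if k.sum()>3: print(c,lo.round(3),k.sum(),np.median(L[k],0).round(3),L[k].min(0).round(3),L[k].max(0).round(3))
p,d=vision.camera('scene'); P=cloud('scene',d); L=local(O,YAW,P.reshape(-1,3)).reshape(P.shape)
for v in range(178,202,2):
    print(v,[tuple((1000*L[v,u]).astype(int).tolist()) if np.isfinite(L[v,u,0]) else None for u in range(284,300,3)])
E
```

```text
scene 0.115 86 [-0.001 -0.128  0.127] [-0.018 -0.15   0.117] [ 0.032 -0.111  0.13 ]
scene 0.13 5 [ 0.003 -0.12   0.13 ] [-0.005 -0.13   0.13 ] [ 0.017 -0.111  0.131]
scene 0.145 18 [ 0.011 -0.114  0.155] [ 0.005 -0.121  0.147] [ 0.014 -0.105  0.159]
scene 0.16 21 [ 0.012 -0.11   0.167] [ 0.005 -0.121  0.16 ] [ 0.014 -0.102  0.173]
scene 0.19 5 [ 0.014 -0.121  0.204] [ 0.014 -0.123  0.195] [ 0.035 -0.118  0.205]
scene 0.205 35 [ 0.016 -0.108  0.214] [ 0.008 -0.126  0.205] [ 0.053 -0.098  0.22 ]
scene 0.22 41 [ 0.043 -0.108  0.231] [ 0.005 -0.127  0.221] [ 0.062 -0.095  0.235]
scene 0.235 71 [ 0.034 -0.109  0.242] [ 0.01  -0.129  0.235] [ 0.062 -0.094  0.25 ]
scene 0.25 54 [ 0.037 -0.111  0.257] [ 0.01  -0.128  0.25 ] [ 0.043 -0.094  0.265]
scene 0.265 74 [ 0.035 -0.11   0.276] [ 0.005 -0.148  0.266] [ 0.039 -0.084  0.28 ]
scene 0.28 143 [ 0.031 -0.112  0.288] [ 0.007 -0.147  0.28 ] [ 0.039 -0.076  0.295]
scene 0.295 47 [ 0.032 -0.109  0.297] [ 0.01  -0.146  0.295] [ 0.038 -0.076  0.3  ]
top 0.22 25 [-0.048 -0.107  0.233] [-0.056 -0.125  0.221] [-0.039 -0.099  0.235]
top 0.235 48 [-0.0
[... 638 characters left out ...]
13, -115, 161), (12, -107, 161), (-16, -100, 127), (-17, -92, 126)]
190 [(-13, -133, 126), (-10, -125, 128), (10, -115, 151), (10, -108, 151), (-10, -100, 126), (-10, -92, 126)]
192 [(-4, -133, 127), (-2, -124, 129), (-1, -116, 129), (-5, -108, 125), (-3, -100, 126), (-2, -92, 126)]
194 [(1, -133, 126), (2, -125, 126), (3, -117, 127), (4, -108, 127), (4, -100, 126), (3, -92, 125)]
196 [(11, -133, 128), (8, -125, 125), (12, -117, 128), (11, -109, 127), (11, -100, 126), (11, -92, 126)]
198 [(16, -133, 126), (17, -125, 127), (18, -117, 127), (17, -109, 126), (18, -101, 126), (19, -93, 127)]
200 [(24, -133, 127), (25, -125, 128), (22, -117, 124), (22, -109, 123), (25, -101, 126), (20, -93, 120)]
```

The tip is really about 35–40 mm higher than reported (z≈0.145); x and y agree. I'll back off and measure this against a clear background.

```bash
python3 -m handwheel '[0,0,-0.03,0,0,0, 0.1,0,-0.03,0,0,0, 0.19,0,-0.03,0,0,0, 0.19,0,-0.03,0,0,0, 0.19,0,-0.03,0,0,0]'; python3 - <<'E'
from h import *
rows((0,-.208,.11))
for c in('scene','top'):
    p,d=vision.camera(c); P=cloud(c,d); L=local(O,YAW,P.reshape(-1,3)).reshape(P.shape)
    m=(abs(L[...,0])<.03)&(abs(L[...,1]+.21)<.03)&(L[...,2]>.05)&(L[...,2]<.3)
    for lo in np.arange(.05,.26,.01):
        k=m&(L[...,2]>=lo)&(L[...,2]<lo+.01)
        if k.sum()>0: print(c,lo.round(3),k.sum(),np.median(L[k],0).round(3),L[k].min(0).round(3),L[k].max(0).round(3))
p,d=vision.camera('wrist'); k=vision.calibration('wrist'); s=r.get_state()
print(np.array(k['pose']).round(3))
E
```

```text
time_s: 5.78
tool_pos: [0.5954, -0.1722, 0.1256]
tcp_rot: [-2.499, 1.904, -0.001]
wrist_force: [-0.0, 0.5, 0.2]
gripper_width: 0.0
grasp_force: 0.0
t 5.78 now [[ 0.0004 -0.2083  0.1256]] F [-0.   0.5  0.2]
(0, -0.208, 0.11) [-0.001  0.001  0.031] [-0.    -0.     0.004]
scene 0.16 16 [ 0.007 -0.203  0.165] [-0.003 -0.217  0.16 ] [ 0.011 -0.196  0.17 ]
scene 0.17 27 [ 0.012 -0.205  0.175] [-0.008 -0.218  0.17 ] [ 0.015 -0.196  0.18 ]
scene 0.18 14 [ 0.013 -0.205  0.184] [ 0.005 -0.214  0.181] [ 0.015 -0.196  0.189]
scene 0.19 3 [ 0.004 -0.196  0.195] [-0.006 -0.196  0.191] [ 0.008 -0.195  0.198]
scene 0.2 6 [ 0.003 -0.195  0.205] [-0.003 -0.207  0.203] [ 0.012 -0.194  0.207]
scene 0.21 7 [ 0.015 -0.195  0.214] [ 0.014 -0.198  0.211] [ 0.026 -0.195  0.217]
scene 0.22 26 [ 0.016 -0.199  0.227] [-0.017 -0.223  0.22 ] [ 0.018 -0.19   0.229]
scene 0.23 15 [ 0.016 -0.196  0.234] [ 0.012 -0.224  0.231] [ 0.018 -0.19   0.24 ]
scene 0.24 20 [ 0.018 -0.196  0.244] [ 0.01  -0.223  0.24 ] [ 0.029 -0.189  0.249]
scene 0.25 20 [ 0.018 -0.194  0.256] [-0.007 -0.226  0.25 ] [ 0.02  -0.188  0.259]
top 0.21 2 [-0.026 -0.195  0.211] [-0.027 -0.195  0.21 ] [-0.025 -0.195  0.212]
top 0.22 3 [-0.029 -0.197  0.222] [-0.03  -0.2    0.222] [-0.029 -0.195  0.226]
[[-0.964  0.258  0.072  0.614]
 [-0.267 -0.927 -0.264 -0.237]
 [-0.001 -0.274  0.962  0.302]
 [ 0.     0.     0.     1.   ]]
```

Confirmed: true tip z = reported + 0.035. Descending to reported 0.075 and pushing.

```bash
python3 -m handwheel '[0,0,0.05,0,0,0, 0,0,0.1,0,0,0, 0,0,0.1,0,0,0, -0.03,0,0.1,0,0,0, -0.05,0,0.1,0,0,0]'; python3 -m handwheel '[-0.016,0,0,0,0,0, -0.032,0,0,0,0,0, -0.048,0,0,0,0,0, -0.064,0,0,0,0,0, -0.076,0,0,0,0,0]'; python3 - <<'E'
from h import *
rows((0,-.12,.075))
p,d=vision.camera('scene'); cv2.imwrite('pics/s3.png',cv2.resize(p[110:290,200:440],None,fx=3.3,fy=3.3))
E
```

```text
time_s: 6.55
tool_pos: [0.5892, -0.1468, 0.0767]
tcp_rot: [-2.499, 1.901, -0.003]
wrist_force: [0.2, 0.6, 0.2]
gripper_width: 0.0002
grasp_force: 0.0
time_s: 7.18
tool_pos: [0.5784, -0.1106, 0.075]
tcp_rot: [-2.5, 1.903, 0.0]
wrist_force: [0.7, -2.2, 2.2]
gripper_width: -0.0001
grasp_force: 1.4
t 7.17 now [[-0.0002 -0.1445  0.075 ]] F [ 0.7 -2.2  2.2]
(0, -0.12, 0.075) [-0.049 -0.001  0.   ] [-0.     0.     0.004]
```

View pics/s3.png

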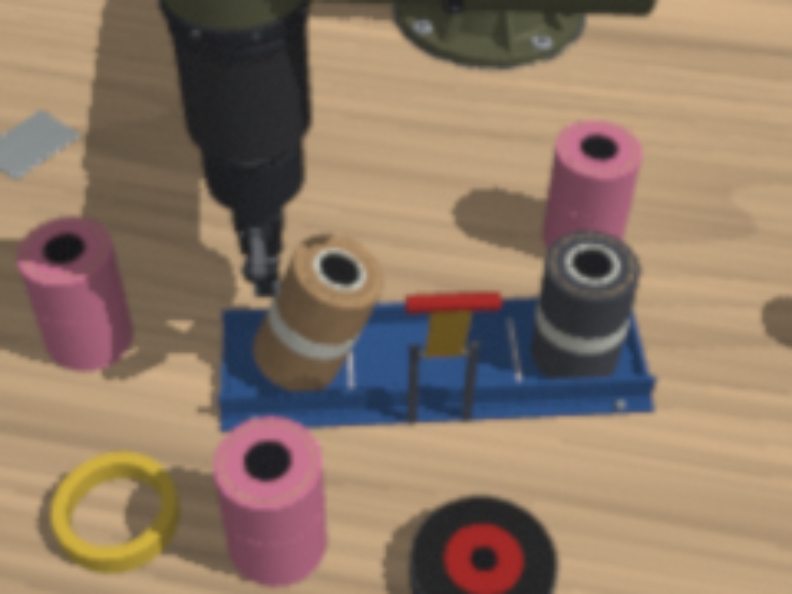

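The roll is tipping (about 0.35 rad), pivoting on its rim near crop (310,385). Continue.

```bash
python3 -m handwheel '[-0.016,0,0,0,0,0, -0.032,0,0,0,0,0, -0.048,0,0,0,0,0, -0.06,0,0,0,0,0, -0.068,0,0,0,0,0]'; python3 -m handwheel '[0,0,0,0,0,0, 0,0,0,0,0,0, 0,0,-0.04,0,0,0, 0.06,0,-0.1,0,0,0, 0.1,0,-0.1,0,0,0]'; python3 - <<'E'
from h import *
rows((0,-.12,.075))
p,d=vision.camera('scene'); cv2.imwrite('pics/s4.png',cv2.resize(p[110:290,200:440],None,fx=3.3,fy=3.3))
p,d=vision.camera('top'); P=cloud('top',d); L=local(O,YAW,P.reshape(-1,3)).reshape(P.shape)
m=(abs(L[...,0])<.02)&(abs(L[...,1])<.1)&(L[...,2]>.07)&(L[...,2]<.1)
q=L[m]; print(len(q),q.min(0),q.max(0),np.median(q,0))
E
```

```text
time_s: 7.85
tool_pos: [0.5692, -0.0778, 0.0747]
tcp_rot: [2.5, -1.902, -0.001]
wrist_force: [0.9, -0.6, -0.1]
gripper_width: -0.0
grasp_force: 0.0
time_s: 8.48
tool_pos: [0.585, -0.128, 0.1301]
tcp_rot: [-2.497, 1.901, -0.01]
wrist_force: [-0.4, 0.1, -0.2]
gripper_width: 0.0001
grasp_force: 0.0
t 8.47 now [[ 0.0017 -0.163   0.1301]] F [-0.4  0.1 -0.2]
(0, -0.12, 0.075) [-0.086  0.003  0.11 ] [-0.003 -0.001  0.004]
196 [-0.01990176 -0.08184289  0.07515931] [0.00247603 0.01130811 0.09119262] [-0.0108331  -0.03459793  0.08349191]
```

View pics/s4.png

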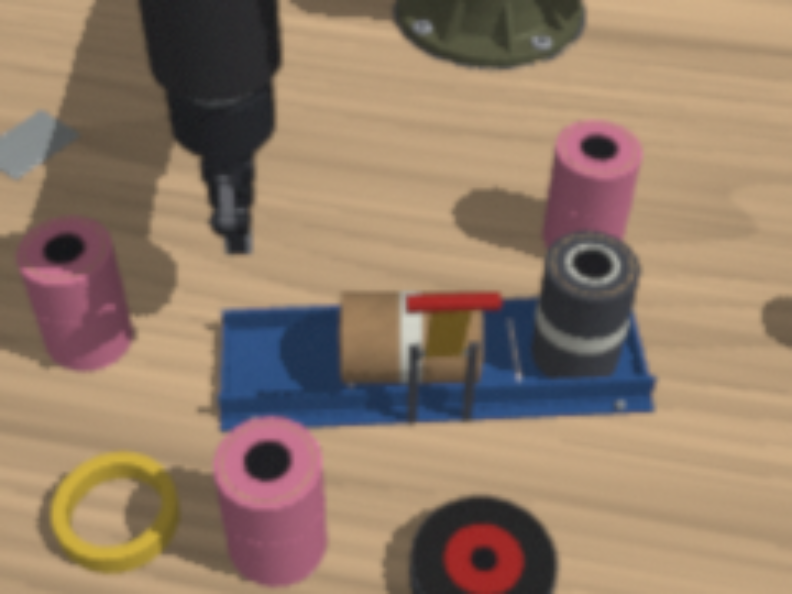

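The roll lies on its side in the trough, spanning y' ≈ -0.082…+0.038, so its near end is just over the white line. I'll nudge it ~18 mm to the middle of the bay.

```bash
python3 -m handwheel '[-0.03,0.003,0.1,0,0,0, -0.07,0.003,0.2,0,0,0, -0.08,0.003,0.23,0,0,0, -0.08,0.003,0.23,0,0,0, -0.08,0.003,0.23,0,0,0]'; python3 -m handwheel '[-0.014,0,0,0,0,0, -0.028,0,0,0,0,0, -0.042,0,0,0,0,0, -0.056,0,0,0,0,0, -0.068,0,0,0,0,0]';  python3 - <<'E'
from h import *
rows((0,-.075,.015))
p,d=vision.camera('top'); P=cloud('top',d); L=local(O,YAW,P.reshape(-1,3)).reshape(P.shape)
c,d=vision.camera('scene');P2=cloud('scene',d); M=local(O,YAW,P2.reshape(-1,3)).reshape(P2.shape)
for L in(L,M):
    m=(abs(L[...,0])<.02)&(abs(L[...,1])<.1)&(L[...,2]>.07)&(L[...,2]<.1)
    q=L[m]; print(len(q),np.percentile(q,[1,99],axis=0).round(3))
E
```

```text
time_s: 9.2
tool_pos: [0.5723, -0.0889, 0.0126]
tcp_rot: [-2.498, 1.902, -0.005]
wrist_force: [0.8, 1.1, -0.1]
gripper_width: -0.0001
grasp_force: 0.0
time_s: 9.82
tool_pos: [0.5618, -0.0557, 0.0104]
tcp_rot: [2.5, -1.903, 0.002]
wrist_force: [0.8, -2.8, 2.0]
gripper_width: 0.0002
grasp_force: 0.0
t 9.82 now [[-0.0021 -0.0871  0.0104]] F [ 0.8 -2.8  2. ]
(0, -0.075, 0.015) [-0.024 -0.004 -0.009] [-0.    -0.     0.004]Traceback (most recent call last):
  File "<stdin>", line 7, in <module>
    return _quantile_unchecked(
        a, q, axis, out, overwrite_input, method, keepdims, weights)
    return _ureduce(a,
                    func=_quantile_ureduce_func,
    ...<5 lines>...
                    overwrite_input=overwrite_input,
                    method=method)
    r = func(a, **kwargs)
    result = _quantile(arr,
                       quantiles=q,
    ...<2 lines>...
                       out=out,
                       weights=wgt)
    slices_having_nans = np.isnan(arr[-1, ...])
                                  ~~~^^^^^^^^^
IndexError: index -1 is out of bounds for axis 0 with size 0
```

```bash
python3 -m handwheel '[-0.01,0,0,0,0,0, -0.02,0,0,0,0,0, -0.028,0,0,0,0,0, -0.028,0,0,0,0,0, 0.02,0,0,0,0,0]'; python3 -m handwheel '[0.04,0,-0.02,0,0,0, 0.04,0,-0.14,0,0,0, 0.04,0,-0.26,0,0,0, 0.04,0,-0.38,0,0,0, 0.04,0,-0.40,0,0,0]'; python3 - <<'E'
from h import *
rows((.14,-.1,.20),(.14,0,.20),(.14,0,.15))
p,d=vision.camera('scene');P2=cloud('scene',d); L=local(O,YAW,P2.reshape(-1,3)).reshape(P2.shape)
m=(abs(L[...,0])<.02)&(abs(L[...,1])<.1)&(L[...,2]>.07)&(L[...,2]<.1)
q=L[m]; print(len(q),np.percentile(q,[1,99],axis=0).round(3) if len(q) else 0)
E
```

```text
time_s: 10.55
tool_pos: [0.5642, -0.064, 0.0098]
tcp_rot: [-2.501, 1.9, 0.001]
wrist_force: [0.1, -0.4, 0.8]
gripper_width: 0.0
grasp_force: 0.0
time_s: 11.18
tool_pos: [0.5715, -0.0853, 0.2165]
tcp_rot: [-2.495, 1.9, -0.011]
wrist_force: [0.7, -0.2, -0.4]
gripper_width: 0.0002
grasp_force: 0.0
t 11.18 now [[-0.0003 -0.1182  0.2165]] F [ 0.7 -0.2 -0.4]
(0.14, -0.1, 0.2) [-0.034 -0.281  0.035] [-0.004 -0.001  0.004]
(0.14, 0, 0.2) [-0.234 -0.282  0.035] [-0.004 -0.001  0.004]
(0.14, 0, 0.15) [-0.234 -0.281  0.135] [-0.004 -0.001  0.004]
244 [[-0.02  -0.058  0.073]
 [ 0.02   0.094  0.098]]
```

Roll now starts at y' ≈ -0.06: centred. Next: the keeper, from behind.

```bash
python3 -m handwheel '[-0.03,-0.11,0.02,0,0,0, -0.06,-0.22,0.02,0,0,0, -0.15,-0.282,0.02,0,0,0, -0.234,-0.282,0.03,0,0,0, -0.234,-0.282,0.03,0,0,0]'; python3 -m handwheel '[0,0,0.05,0,0,0, 0,0,0.1,0,0,0, 0,0,0.1,0,0,0, 0,0,0.1,0,0,0, 0,0,0.1,0,0,0]'; python3 - <<'E'
from h import *
rows((.14,0,.15),(.10,0,.15))
p,d=vision.camera('scene'); cv2.imwrite('pics/s5.png',cv2.resize(p[110:290,200:440],None,fx=3.3,fy=3.3))
E
```

```text
time_s: 11.85
tool_pos: [0.6735, 0.0684, 0.1923]
tcp_rot: [2.501, -1.897, -0.005]
wrist_force: [0.2, -1.3, -0.1]
gripper_width: 0.0004
grasp_force: 0.0
time_s: 12.48
tool_pos: [0.675, 0.0655, 0.1466]
tcp_rot: [-2.498, 1.902, -0.002]
wrist_force: [-0.5, 0.2, 0.2]
gripper_width: -0.0001
grasp_force: 0.0
t 12.47 now [[0.1386 0.0007 0.1466]] F [-0.5  0.2  0.2]
(0.14, 0, 0.15) [ 0.001 -0.003 -0.007] [-0.001 -0.     0.004]
(0.1, 0, 0.15) [ 0.001  0.077 -0.007] [-0.001 -0.     0.004]
```

View pics/s5.png

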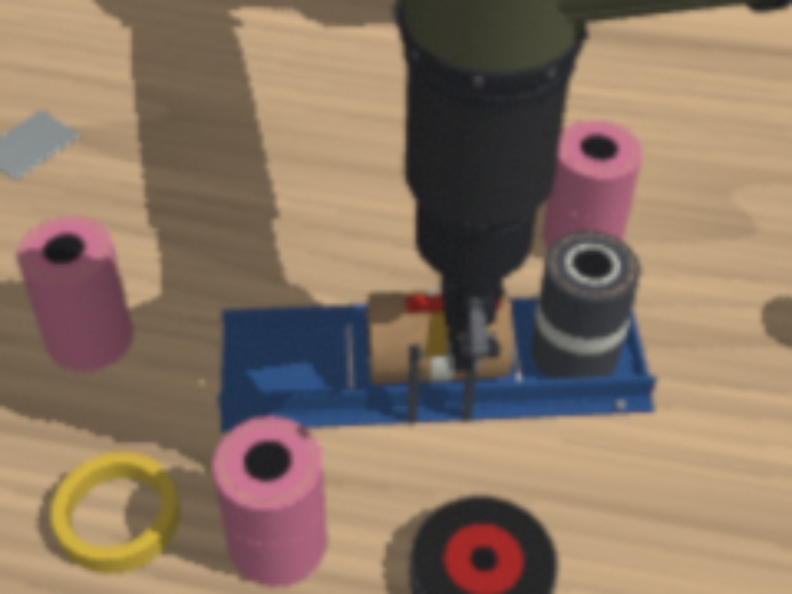

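Roll lies between the white lines (350–520), the finger stands behind the red bar (470,330), clear of everything. Push the bar over.

```bash
python3 -m handwheel '[0,0.04,-0.013,0,0,0, 0,0.08,-0.013,0,0,0, 0,0.12,-0.013,0,0,0, 0,0.16,-0.013,0,0,0, 0,0.192,-0.013,0,0,0]'; python3 - <<'E'
from h import *
rows((.043,0,.18),(.026,0,.18),(.026,0,.165),(-.001,0,.148),(-.021,0,.125),(-.034,0,.096),(-.038,0,.068))
for c in('scene','top'):
    p,d=vision.camera(c); P=cloud(c,d); L=local(O,YAW,P.reshape(-1,3)).reshape(P.shape)
    h=cv2.cvtColor(p,cv2.COLOR_BGR2HSV); red=((h[...,0]<6)|(h[...,0]>174))&(h[...,1]>170)&(abs(L[...,1])<.05)&(L[...,2]>.09)&(abs(L[...,0])<.12)
    q=L[red]; print(c,len(q),np.median(q,0).round(3),q.min(0).round(3),q.max(0).round(3)) if len(q) else print(c,0)
E
```

```text
time_s: 13.15
tool_pos: [0.5818, 0.0402, 0.1526]
tcp_rot: [-2.498, 1.902, -0.002]
wrist_force: [1.2, 0.9, -0.4]
gripper_width: 0.0002
grasp_force: 0.4
t 13.15 now [[0.042  0.0003 0.1526]] F [ 1.2  0.9 -0.4]
(0.043, 0, 0.18) [ 0.001 -0.002 -0.055] [-0.001  0.     0.004]
(0.026, 0, 0.18) [ 0.     0.032 -0.055] [-0.001  0.     0.004]
(0.026, 0, 0.165) [ 0.     0.032 -0.025] [-0.001  0.     0.004]
(-0.001, 0, 0.148) [-0.     0.086  0.009] [-0.001  0.     0.004]
(-0.021, 0, 0.125) [-0.     0.126  0.055] [-0.001  0.     0.004]
(-0.034, 0, 0.096) [-0.001  0.152  0.113] [-0.001  0.     0.004]
(-0.038, 0, 0.068) [-0.001  0.16   0.169] [-0.001  0.     0.004]
scene 30 [ 0.027 -0.02   0.197] [ 0.023 -0.033  0.194] [0.031 0.031 0.201]
top 5 [ 0.02 -0.03  0.2 ] [ 0.019 -0.032  0.199] [ 0.022 -0.026  0.202]
```

```bash
python3 -m handwheel '[0,-0.006,-0.03,0,0,0, 0,-0.006,-0.06,0,0,0, 0,0.036,-0.06,0,0,0, 0,0.036,-0.06,0,0,0, 0,0.036,-0.045,0,0,0]'; python3 - <<'E'
from h import *
rows((.020,0,.165),(.01,0,.16),(-.001,0,.148),(-.021,0,.125),(-.034,0,.096),(-.038,0,.068))
E
```

```text
time_s: 13.88
tool_pos: [0.5654, 0.0356, 0.1749]
tcp_rot: [-2.499, 1.902, -0.002]
wrist_force: [0.2, -0.2, -0.9]
gripper_width: -0.0
grasp_force: 0.0
t 13.88 now [[0.025  0.0002 0.1749]] F [ 0.2 -0.2 -0.9]
(0.02, 0, 0.165) [0.   0.01 0.02] [-0.001 -0.     0.004]
(0.01, 0, 0.16) [0.   0.03 0.03] [-0.001 -0.     0.004]
(-0.001, 0, 0.148) [-0.     0.052  0.054] [-0.001 -0.     0.004]
(-0.021, 0, 0.125) [-0.     0.092  0.1  ] [-0.001 -0.     0.004]
(-0.034, 0, 0.096) [-0.001  0.118  0.158] [-0.001 -0.     0.004]
(-0.038, 0, 0.068) [-0.001  0.126  0.214] [-0.001 -0.     0.004]
```

```bash
python3 -m handwheel '[0,0.01,0.02,0,0,0, 0,0.03,0.035,0,0,0, 0,0.052,0.054,0,0,0, 0,0.074,0.077,0,0,0, 0,0.092,0.1,0,0,0]'; python3 - <<'E'
from h import *
rows((-.021,0,.125),(-.030,0,.11),(-.034,0,.096),(-.037,0,.08),(-.038,0,.070))
p,d=vision.camera('scene'); cv2.imwrite('pics/s6.png',cv2.resize(p[110:290,200:440],None,fx=3.3,fy=3.3))
E
```

```text
time_s: 14.5
tool_pos: [0.5197, 0.0229, 0.1244]
tcp_rot: [-2.5, 1.902, -0.001]
wrist_force: [-1.8, -0.8, 1.3]
gripper_width: 0.0001
grasp_force: 0.8
t 14.5 now [[-0.0224 -0.0004  0.1244]] F [-1.8 -0.8  1.3]
(-0.021, 0, 0.125) [-0.001 -0.003 -0.001] [-0.    -0.     0.004]
(-0.03, 0, 0.11) [-0.001  0.015  0.029] [-0.    -0.     0.004]
(-0.034, 0, 0.096) [-0.001  0.023  0.057] [-0.    -0.     0.004]
(-0.037, 0, 0.08) [-0.001  0.029  0.089] [-0.    -0.     0.004]
(-0.038, 0, 0.07) [-0.001  0.031  0.109] [-0.    -0.     0.004]
```

View pics/s6.png

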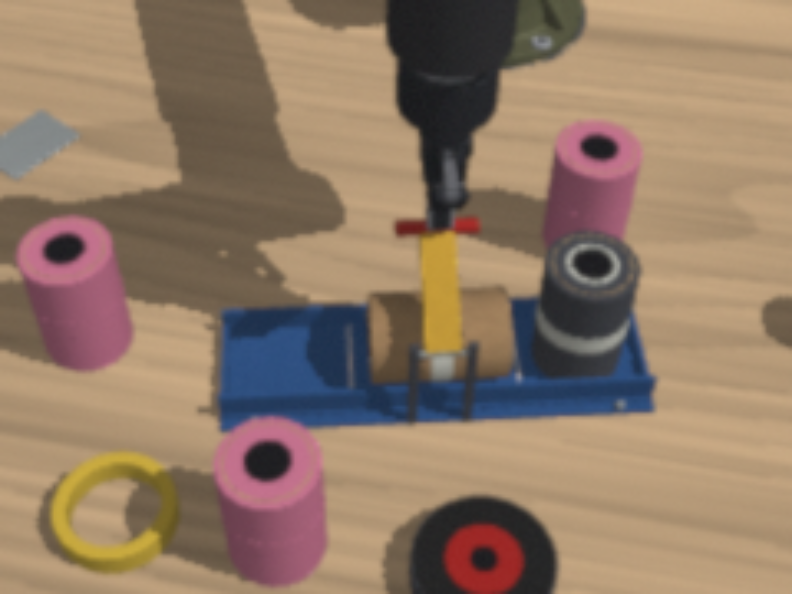

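The bar (438,227) is coming down under the finger tip. Continue along the arc to the stop.

```bash
python3 -m handwheel '[0,0.013,0.027,0,0,0, 0,0.021,0.055,0,0,0, 0,0.027,0.08,0,0,0, 0,0.030,0.1,0,0,0, 0,0.030,0.112,0,0,0]'; python3 - <<'E'
from h import *
rows((-.038,0,.070),(-.038,0,.066))
E
```

```text
time_s: 15.18
tool_pos: [0.5057, 0.0188, 0.0687]
tcp_rot: [2.499, -1.902, 0.001]
wrist_force: [-13.1, 4.2, 23.4]
gripper_width: -0.0004
grasp_force: 11.8
t 15.18 now [[-0.0371 -0.0007  0.0687]] F [-13.1   4.2  23.4]
(-0.038, 0, 0.07) [-0.001  0.002 -0.003] [ 0.    -0.001  0.004]
(-0.038, 0, 0.066) [-0.001  0.002  0.005] [ 0.    -0.001  0.004]
```

Firm contact at the stop height. Lift away and check.

```bash
python3 -m handwheel '[0,0,-0.03,0,0,0, 0,0,-0.1,0,0,0, 0,0,-0.2,0,0,0, 0,0.1,-0.28,0,0,0, 0,0.2,-0.28,0,0,0]'; python3 -m handwheel '[0,0.1,0,0,0,0, 0,0.1,0,0,0,0, 0,0.1,0,0,0,0, 0,0.1,0,0,0,0, 0,0.1,0,0,0,0]'; python3 - <<'E'
from h import *
rows()
p,d=vision.camera('scene'); cv2.imwrite('pics/s7.png',cv2.resize(p[110:290,200:440],None,fx=3.3,fy=3.3))
for c in('scene','top'):
    p,d=vision.camera(c); P=cloud(c,d); L=local(O,YAW,P.reshape(-1,3)).reshape(P.shape)
    h=cv2.cvtColor(p,cv2.COLOR_BGR2HSV); red=((h[...,0]<6)|(h[...,0]>174))&(h[...,1]>170)&(abs(L[...,1])<.05)&(L[...,2]>.07)&(abs(L[...,0])<.12)
    q=L[red]; print(c,len(q),np.median(q,0).round(3),q.min(0).round(3),q.max(0).round(3)) if len(q) else print(c,0)
    m=(abs(L[...,1])<.012)&(L[...,0]<.05)&(L[...,0]>-.03)&(L[...,2]>.08)&(L[...,2]<.14)
    print('arm slope',np.polyfit(L[m][:,0],L[m][:,2],1) if m.sum()>5 else None)
    for t in ['grey_roll','brown_roll','tin','jar','discs','tape','scraper']:
        print(c,t,[np.round(o['centre'],3).tolist() for o in look_for(c,t)])
E
```

```text
time_s: 15.8
tool_pos: [0.4099, -0.0078, 0.2119]
tcp_rot: [-2.496, 1.901, -0.006]
wrist_force: [-0.5, 0.3, 0.5]
gripper_width: -0.0
grasp_force: 0.0
time_s: 16.42
tool_pos: [0.3615, -0.0207, 0.2074]
tcp_rot: [2.498, -1.902, -0.001]
wrist_force: [0.8, -0.5, 0.1]
gripper_width: -0.0001
grasp_force: 0.0
t 16.43 now [[-0.1866 -0.0016  0.2074]] F [ 0.8 -0.5  0.1]
scene 48 [-0.038  0.001  0.101] [-0.044 -0.033  0.097] [-0.035  0.03   0.105]
arm slope [-0.00817087  0.10021554]
scene grey_roll [[0.38, 0.142, 0.107], [0.533, 0.15, 0.116], [0.572, 0.001, 0.008]]
scene brown_roll [[0.596, -0.276, 0.099], [0.565, 0.034, 0.076], [0.569, 0.0, 0.007]]
scene tin [[0.457, 0.42, 0.081]]
scene jar [[0.58, -0.459, 0.056]]
scene discs [[0.754, 0.102, 0.031]]
scene tape [[0.757, -0.195, 0.026]]
scene scraper [[0.364, -0.456, 0.001]]
top 67 [-0.042 -0.002  0.103] [-0.046 -0.034  0.096] [-0.036  0.03   0.106]
arm slope [-0.00438245  0.10060435]
top grey_roll [[0.507, 0.149, 0.127], [0.362, 0.139, 0.124]]
top brown_roll [[0.542, 0.045, 0.08], [0.735, -0.061, 0.121], [0.573, -0.276, 0.122]]
top tin [[0.432, 0.415, 0.098]]
top jar [[0.56, -0.457, 0.085]]
top discs [[0.736, 0.1, 0.032]]
top tape [[0.754, -0.194, 0.022]]
top scraper [[0.357, -0.452, 0.005]]
```

View pics/s7.png

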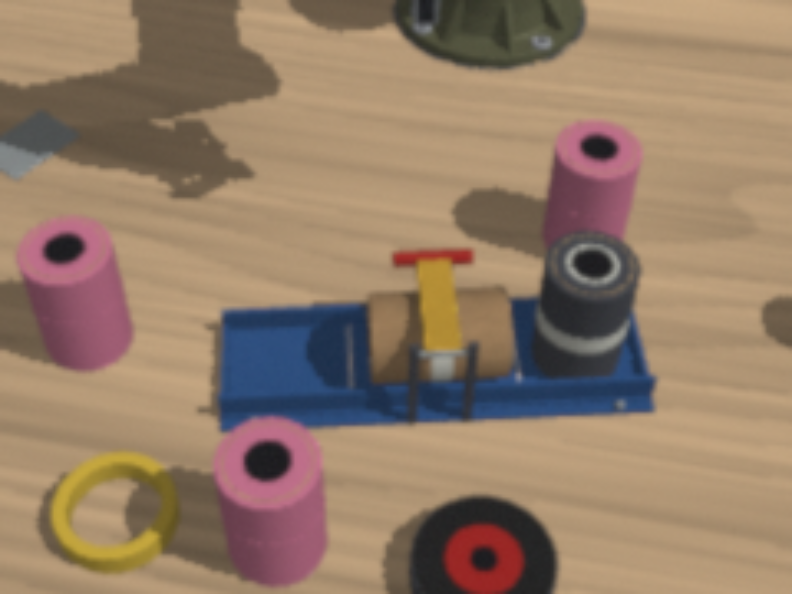

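The keeper is level across the lying roll (arm slope ≈ 0, bar at crop (432,257)), grey stands, and the surroundings are unmoved.

```bash
python3 -c "
from rig import r
print(r.sign_off())"
```

```text
the job is handed in; nothing more can be done
None
```

The brown roll lies on its side between the white lines, the keeper is fully down across it, the grey roll still stands and nothing else moved; I handed the job in at about 17 s.

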